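# Unpile the paint jars from the tool case

### The arm

A 7-joint arm with a two-finger parallel gripper is mounted at the origin on the work surface. World frame = base frame: x ahead of the robot, y to its left, z up, the work surface at z = 0. Lengths are in m, angles in rad, forces in N, time in s.
With the tool pointing down it reaches from about 0.425 to 0.875 m from the base axis. Payload 8.4 kg.
Tool frame: the origin (TCP) lies midway between the tips of the shut fingers; the grasp point (between the pads) lies 19 mm behind it; z points along the fingers, y is the line along which they close (so a half turn about z gives the same grasp; the last joint's range is limited). The gripper opens to 85 mm and grips with 20 to 120 N. Pads are 22 mm wide; open, the fingers measure 114 mm over their backs; the gripper's body (76 mm by 85 mm) begins 54 mm behind the grasp point. The pads swing forward as they close: fully open they stand 13 mm farther back than shut.
Start: joints at [-1.315, 0.333, 0.04, 1.465, -0.013, 1.343, -0.059], TCP at [0.226, 0.609, 0.231] pointing down, gripper open.
Joint ranges: [-2.58, 2.58], [-0.38, 2.09], [-1.3, 1.39], [0.25, 2.4], [-1.5, 4.64], [0.08, 2.09], [-2.65, 2.65]. Speed limits (rad/s): [2.22, 2.22, 2.79, 2.79, 3.14, 3.14, 3.14].

### API

Orientations are given as a unit quaternion [x, y, z, w].
In Python, from bench import env gives the robot as it stands. Calls block until the motion is done:
- env.movep(position, orientation): joint-space move of the TCP to a pose.
- env.move_linear(position, frame=None, speed=0.15, threshold=None): straight line of the TCP; frame=None keeps the orientation; speed is the mean speed in m/s. With threshold (N) it stops when the force on the tool has changed by that much, and returns True; else False.
- env.set_joints(angles): joint-space move.
- env.grip(opening): finger opening in m; the grip force is fixed at half the most; returns when the fingers have stopped.
- env.hold(seconds).
- env.inverse_kinematics(position, orientation): joint angles nearest the present ones, or None.
- env.capture(name): name is "scene" or "side" or "wrist"; returns a dict with "img" (480x640x3 uint8, red, green, blue), "K" (3x3 intrinsics, pixels), "k1" (the pictures are not rectified: a ray, as slopes to the right and down, at radius r is drawn at 1 + k1 r^2 times it, then the intrinsics apply), "position" and "rotation" of the camera in the world. Camera axes: x right, y down, z forward; pixel columns grow to the right and rows downward; lengths in m; the calibration is good to about 2 mm. A picture is of the moment at which its call begins. There is no depth.
A pose or a line that the arm cannot do raises env.PlanningError and nothing moves.
- env.sign_off(): hands the job in; it is judged then, once.
Readings, each from a call of its own:
- env.current_t(): time.
- env.current_joint_positions(): joint angles.
- env.current_joint_vel(): joint speeds.
- env.current_joint_torque(): joint torques, N m.
- env.current_tcp_pos(): TCP position.
- env.current_tcp_rot(): TCP orientation.
- env.current_ft_force(): force on the tool from outside, world axes, zero at the start.
- env.current_moment(): the same for the moment, N m.
- env.current_gripper_width(): finger opening in m.
- env.current_grasp_force(): force on a finger pad.
Only numpy, scipy, OpenCV 4.12 (cv2) and the standard library are available. Lean on these libraries where they do the work, as an engineer would, in place of code of your own. Each camera call takes 0.05 s, during which the arm holds its last target. There are 200 camera calls.

### The job

The paint jars are piled on the tool case. Take the pile apart from the top: stand each jar upright in the middle of the coaster of its own colour, and only when all three jars are placed lay the emptied case flat on the grey pad, centred and squared up with it. Never tip a jar over, and leave the spray can and the green model car where they are.

Things in the scene. Friction and masses are not known exactly. Their poses are not given: they have to be found in the camera images.
- red_jar_mid (a point): Red paint jar with a red lid, an upright cylinder 52 mm in diameter and 50 mm high with a flat top. The point is its centre, half-way up; z is its axis. It stands on the case at the start, 40 mm from the case's middle towards one end; the yellow jar is towards the other end (which end varies).
- yellow_jar_mid (a point): Yellow paint jar with a yellow lid, same size as the red one (52 mm in diameter, 50 mm high). The point is its centre, half-way up; z is its axis. It stands on the case at the start.
- blue_jar_mid (a point): Small blue paint jar with a blue lid, an upright cylinder 32 mm in diameter and 44 mm high. The point is its centre, half-way up; z is its axis. At the start it stands on top of either the red or the yellow jar.
- case_mid (a point): Flat closed tool case, a rigid box 160 x 60 x 34 mm, grey top over a black bottom. The point is its centre, half-way up; x is along its 160 mm length, y across its 60 mm width, z up. It lies loose on the table with the jars on it. Either way round is the same.
- red_coaster: Fixed round coaster, red with a thin cork rim, 80 mm in diameter, 5 mm thick. Origin at the centre of its underside, on the table.
- yellow_coaster: Fixed round coaster, yellow with a thin cork rim, 80 mm in diameter, 5 mm thick. Origin at the centre of its underside, on the table.
- blue_coaster: Fixed round coaster, blue with a thin cork rim, 80 mm in diameter, 5 mm thick. Origin at the centre of its underside, on the table.
- pad: Fixed rectangular grey pad with a black edge, 184 x 84 mm, 4 mm thick, the place for the case. Origin at the centre of its underside, on the table; x is along its 184 mm length.
- spray_can: Bystander: loose white spray can with a grey band and a black cap, 52 mm in diameter and 155 mm high, standing at the left far side of the work. Origin at the centre of its underside.
- model_car: Bystander: loose green model car, 165 x 74 x 52 mm, standing beyond the coasters. Origin at its middle, on the table; x is along its length.
Not all that is in view belongs to the job. There is more than one size of the part that bears red_jar_mid; the job needs the smallest. Of the things that look like the part that bears case_mid, take the one that is farthest to the robot's left at the start.

How it is judged:
By the outcome, as a careful person would: the job done as asked, in the order asked, and still so for the second after the job is handed in, with the robot touching nothing.
It also fails if it takes over 112 s, if anything falls off the work surface, if the arm or the gripper's body presses on something with over 40 N, if the wrist force passes 120 N, or if a joint passes its speed limit or range.

## Working session

There is one attempt and no reset: what is moved stays moved. The work goes in short steps, each a Python script; the robot and the scene stay as the last script left them, time stands still between calls to the robot, and variables do not carry over. Pictures are saved under pics/ and viewed, at most 14 in all, crops included, and the job is handed in when it is done.

```bash
ls; mkdir -p pics
python3 - <<'E'
from bench import env
import cv2
for n in ("scene","side","wrist"):
    c=env.capture(n); cv2.imwrite(f"pics/{n}0.png",c["img"][:,:,::-1])
    print(n,c["K"].tolist(),c["k1"],c["position"],c["rotation"])
    import pickle; pickle.dump(c,open(f"pics/{n}0.pkl","wb"))
print(env.current_t(),env.current_tcp_rot())
E
```

```text
pics
scene [[594.2590833967106, 0.0, 318.8542964312204], [0.0, 594.2590833967106, 230.7989777393185], [0.0, 0.0, 1.0]] -0.12639758699082 [1.74637383 0.16161948 0.96353192] [ 0.58735306  0.66991708 -0.34672544 -0.29327285]
side [[436.7337683549677, 0.0, 312.9960097401543], [0.0, 436.7337683549677, 242.7457575844684], [0.0, 0.0, 1.0]] -0.08285179967385171 [ 0.09685627 -0.6684606   0.72730424] [ 0.8594263  -0.27139982  0.12299945 -0.41545121]
wrist [[333.5473475396535, 0.0, 318.9005822358659], [0.0, 333.5473475396535, 239.99154747854368], [0.0, 0.0, 1.0]] 0.006719956132587675 [0.16365111 0.63045333 0.37315545] [0.81379575 0.5661542  0.07446733 0.10798386]
0.15 [ 1.76423043e-01  9.84314243e-01 -6.13960192e-04 -6.43697988e-05]
```

View pics/scene0.png

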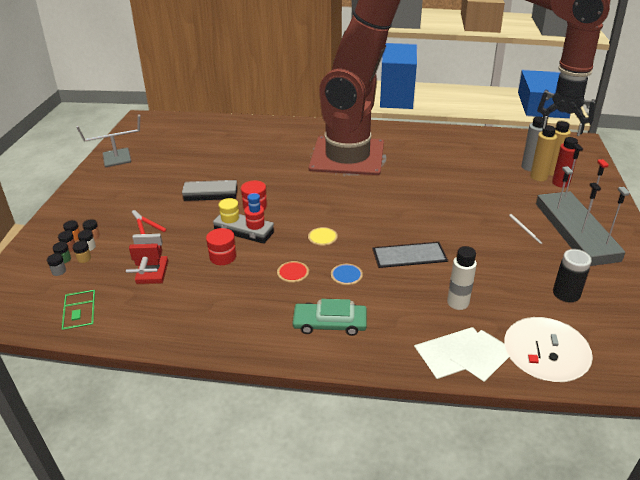

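View pics/side0.png

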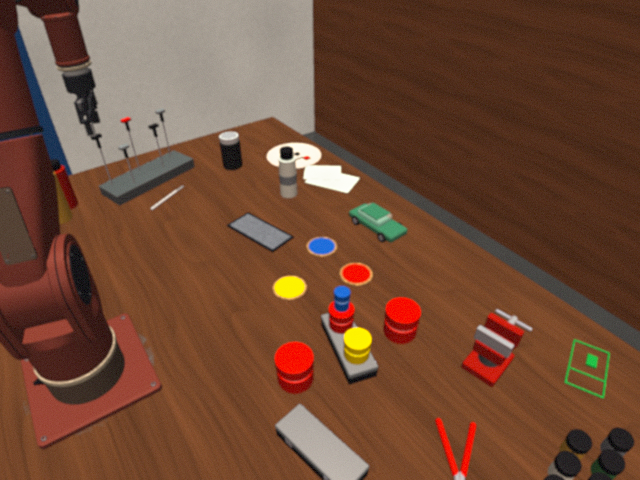

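The scene view shows the pile at about (244,222), with blue on red and yellow beside it. The big red decoys are at (254,195) and (221,246). The coasters are at R(293,271), Y(322,236) and B(346,274), and the pad is at (410,254). The side view agrees: blue lid top at (342,292), yellow top at (357,335).

```bash
cat > h.py <<'E'
import numpy as np, cv2
from scipy.spatial.transform import Rotation as R
def cam(c): 
    r=np.asarray(c["rotation"]); return R.from_quat(r).as_matrix() if r.size==4 else r
def pt(c,uv,z):
    "pixel -> world at height z"
    d=np.array([c["k1"],0,0,0,0],float)
    x=cv2.undistortPoints(np.array([[uv]],float),c["K"],d)[0,0]
    ray=cam(c)@[x[0],x[1],1]; p=np.asarray(c["position"])
    return p+ray*(z-p[2])/ray[2]
def down(yaw):
    "tool down, closing line (tool y) at angle yaw from world x"
    y=np.array([np.cos(yaw),np.sin(yaw),0]); z=np.array([0,0,-1.]); x=np.cross(y,z)
    return R.from_matrix(np.c_[x,y,z]).as_quat()
E
python3 - <<'E'
from h import *; import pickle
S,D=[pickle.load(open(f"pics/{n}0.pkl","rb")) for n in("scene","side")]
hv={}
for n,c in(("S",S),("D",D)):
    f=lambda u,v,z:print(n,u,v,z,pt(c,(u,v),z)[:2].round(4))
    if n=="S":
        L=[("red_c",293,271,.005),("yel_c",322.5,236,.005),("blue_c",346.5,273.5,.005),("pad",410,254,.004),("blue top",254,197,.128),("yel top",229,204,.084),("bigA",254,187,.08),("bigB",221,235,.08),
        ("car",330,316,.0),("can",460,305,0)]
    else:
        L=[("red_c",356,273,.005),("yel_c",290,287,.005),("blue_c",321.5,246,.005),("pad",260.5,231,.004),("blue top",342,292,.128),("yel top",357.5,335,.084),("bigA",295,353,.08),("bigB",402,307,.08),("caseend",375,368,.034),("caseend",352,378,.034)]
    for m,u,v,z in L: print(m,end=' ');f(u,v,z)
for n,c,b in(("s",S,(170,160,300,280)),("d",D,(220,200,440,400))):
    i=c["img"][b[1]:b[3],b[0]:b[2],::-1]; 
    k=700/i.shape[1] if n=="d" else 5
    k=min(k,600/i.shape[0]) ; cv2.imwrite(f"pics/crop_{n}.png",cv2.resize(i,None,fx=k,fy=k)); print(k)
E
```

```text
red_c S 293 271 0.005 [ 0.619  -0.0751]
yel_c S 322.5 236 0.005 [ 0.4635 -0.0211]
blue_c S 346.5 273.5 0.005 [0.6124 0.0594]
pad S 410 254 0.004 [0.5133 0.2158]
blue top S 254 197 0.128 [ 0.4798 -0.1979]
yel top S 229 204 0.084 [ 0.455  -0.2766]
bigA S 254 187 0.08 [ 0.3557 -0.2304]
bigB S 221 235 0.08 [ 0.5901 -0.2618]
car S 330 316 0.0 [0.7626 0.0365]
can S 460 305 0 [0.6899 0.337 ]
red_c D 356 273 0.005 [ 0.6202 -0.0779]
yel_c D 290 287 0.005 [ 0.4633 -0.0255]
blue_c D 321.5 246 0.005 [0.6125 0.056 ]
pad D 260.5 231 0.004 [0.5148 0.2082]
blue top D 342 292 0.128 [ 0.4751 -0.2048]
yel top D 357.5 335 0.084 [ 0.4575 -0.2773]
bigA D 295 353 0.08 [ 0.3412 -0.2417]
bigB D 402 307 0.08 [ 0.5774 -0.2714]
caseend D 375 368 0.034 [ 0.4623 -0.3276]
caseend D 352 378 0.034 [ 0.4135 -0.3197]
5
3.0
```

View pics/crop_d.png

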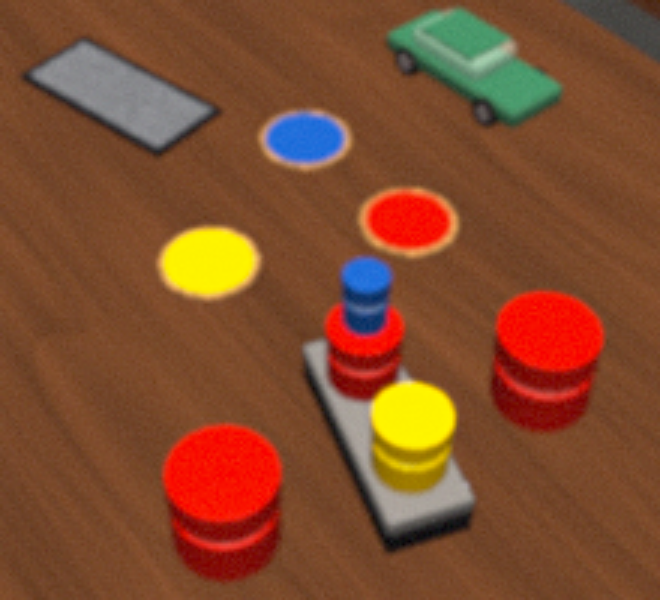

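View pics/crop_s.png

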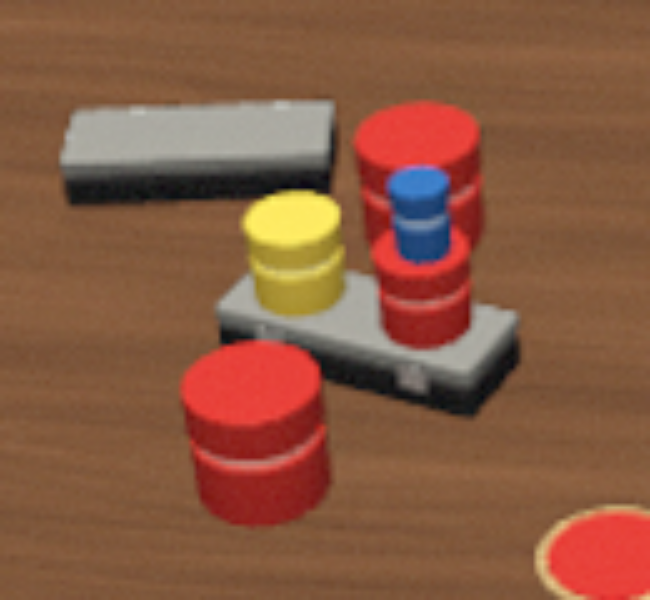

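Both big red jars are decoys standing about 0.11 m either side of the case. The case axis is at about 75°, so I'll close the gripper across it. Next I'll move above the pile, then above the coasters and pad, and look closely with the wrist camera.

Run:
```python
from h import *; from bench import env; import pickle
def go(p,yaw):
    # choose the half turn nearest to mid range of the last joint
    best=None
    for a in (yaw,yaw+np.pi):
        q=env.inverse_kinematics(p,down(a))
        if q is not None: print(a,np.round(q,2)); best=(abs(q[-1]),a) if best is None or abs(q[-1])<best[0] else best
    env.movep(p,down(best[1])); print(best,env.current_t())
def snap(n):
    c=env.capture("wrist"); pickle.dump(c,open(f"pics/{n}.pkl","wb")); cv2.imwrite(f"pics/{n}.png",c["img"][:,:,::-1])
    print(c["position"])
go([.52,.12,.36],np.radians(95)); snap("w_goal")
go([.466,-.24,.30],np.radians(-15)); snap("w_pile")
```

```text
1.6580627893946132 [-0.78  0.05  0.49  1.55 -0.02  1.55  1.37]
4.799655442984406 [-0.91  0.04  0.63  1.56 -0.03  1.55 -1.76]
(np.float64(1.3724312780555954), np.float64(1.6580627893946132)) 2.25
[0.45392038 0.11362125 0.50237479]
-0.2617993877991494 [-0.44  0.03  0.86  1.69 -0.02  1.43  0.16]
(np.float64(0.1630512890328319), np.float64(-0.2617993877991494)) 3.6833
[ 0.48304331 -0.17696994  0.44271319]
```

View pics/w_goal.png

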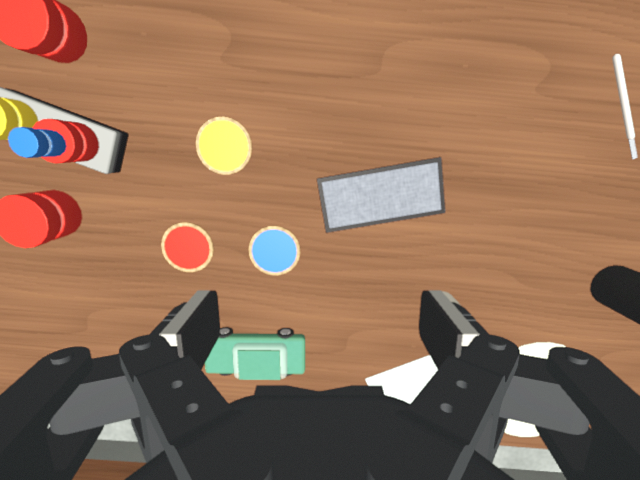

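View pics/w_pile.png

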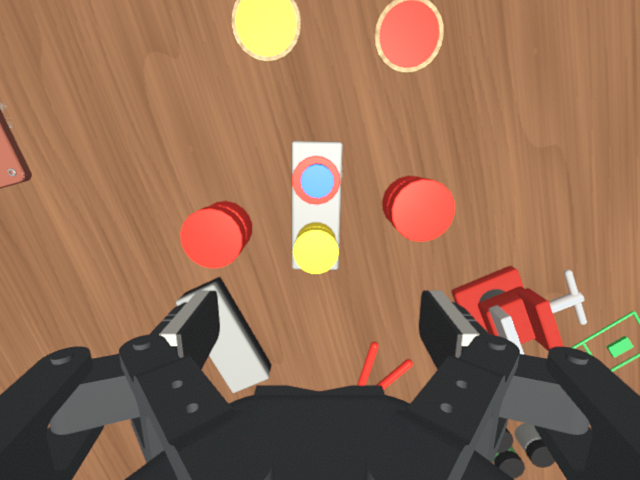

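The goal view shows coasters Y(223,146), R(187,247) and B(274,251), and pad corners (317,179), (441,157), (445,212) and (327,232). The pile view shows blue top (317,181), red top (317,180), yellow top (316,250), and the case with its far edge at row 142, columns 293–342, end at row 269.

Run:
```python
from h import *; import pickle
G,P=[pickle.load(open(f"pics/{n}.pkl","rb")) for n in("w_goal","w_pile")]
def blob(c,lo,hi,seed):
    h=cv2.cvtColor(c["img"],cv2.COLOR_RGB2HSV); m=cv2.inRange(h,lo,hi)
    if lo[0]==0: m|=cv2.inRange(h,(172,)+lo[1:],(180,255,255))
    n,l=cv2.connectedComponents(m); m=(l==l[seed[1],seed[0]]).astype(np.uint8)
    k=cv2.findContours(m,cv2.RETR_EXTERNAL,cv2.CHAIN_APPROX_NONE)[0][0]
    return cv2.fitEllipse(cv2.convexHull(k))
red=((0,150,120),(6,255,255)); yel=((24,130,120),(36,255,255)); blu=((98,120,100),(125,255,255))
for n,c,col,s,z in(("Rc",G,red,(187,247),.005),("Yc",G,yel,(223,146),.005),("Bc",G,blu,(274,251),.005),
  ("Rc2",P,red,(409,34),.005),("Yc2",P,yel,(266,24),.005),
  ("Btop",P,blu,(317,181),.128),("Ytop",P,yel,(316,248),.084),("Rtop",P,red,(317,160),.084),("bigA",P,red,(212,238),.08),("bigB",P,red,(422,210),.08)):
    e=blob(c,*col,s); print(n,np.round(e[0],1),np.round(e[1],1),pt(c,e[0],z).round(4))
def quad(n,c,k,z):
    w=np.array([pt(c,u,z)[:2] for u in k]); r=cv2.minAreaRect(w.astype(np.float32)*1000)
    print(n,w.round(4).tolist(),w.mean(0).round(4),[np.linalg.norm(w[i]-w[i-1]).round(4) for i in range(4)],[np.degrees(np.arctan2(*(w[j]-w[i])[::-1])).round(2) for i,j in((0,1),(3,2))])
sub=lambda c,k: cv2.cornerSubPix(cv2.cvtColor(c["img"],cv2.COLOR_RGB2GRAY),np.array(k,np.float32).reshape(-1,1,2),(4,4),(-1,-1),(3,30,.01)).reshape(-1,2)
for s in(0,1):
  f=sub if s else (lambda c,k:k)
  quad("pad",G,f(G,[(317,179),(441,157),(445,212),(327,232)]),.004)
  quad("case",P,f(P,[(292,269),(293,142),(342,142),(339,269)]),.034)
```

```text
Rc [186.5 247.1] [40.2 45.1] [ 0.6166 -0.078   0.005 ]Traceback (most recent call last):
  File "<stdin>", line 13, in <module>
  File "<stdin>", line 8, in blob
cv2.error: OpenCV(4.12.0) /io/opencv/modules/imgproc/src/shapedescr.cpp:361: error: (-201:Incorrect size of input array) There should be at least 5 points to fit the ellipse in function 'fitEllipseNoDirect'
```

```bash
cat > v.py <<'E'
from h import *
def blob(c,lo,hi,seed):
    h=cv2.cvtColor(c["img"],cv2.COLOR_RGB2HSV); m=cv2.inRange(h,lo,hi)
    if lo[0]==0: m|=cv2.inRange(h,(172,)+lo[1:],(180,255,255))
    n,l=cv2.connectedComponents(m)
    if l[seed[1],seed[0]]==0: print("seed miss",h[seed[1],seed[0]]); return ((0,0),(0,0),0)
    m=(l==l[seed[1],seed[0]]).astype(np.uint8)
    k=max(cv2.findContours(m,cv2.RETR_EXTERNAL,cv2.CHAIN_APPROX_NONE)[0],key=len)
    return cv2.fitEllipse(cv2.convexHull(k))
red=((0,130,120),(8,255,255)); yel=((22,130,120),(40,255,255)); blu=((98,110,90),(125,255,255))
def quad(n,c,k,z):
    w=np.array([pt(c,u,z)[:2] for u in k])
    print(n,w.round(4).tolist(),w.mean(0).round(4),[np.linalg.norm(w[i]-w[i-1]).round(4) for i in range(4)],[np.degrees(np.arctan2(*(w[j]-w[i])[::-1])).round(2) for i,j in((0,1),(3,2))])
sub=lambda c,k: cv2.cornerSubPix(cv2.cvtColor(c["img"],cv2.COLOR_RGB2GRAY),np.array(k,np.float32).reshape(-1,1,2),(4,4),(-1,-1),(3,30,.01)).reshape(-1,2)
E
python3 - <<'E'
from v import *; import pickle
G,P=[pickle.load(open(f"pics/{n}.pkl","rb")) for n in("w_goal","w_pile")]
for n,c,col,s,z in(("Rc",G,red,(187,247),.005),("Yc",G,yel,(223,146),.005),("Bc",G,blu,(274,251),.005),
  ("Rc2",P,red,(409,34),.005),("Yc2",P,yel,(266,24),.005),
  ("Btop",P,blu,(317,181),.128),("Ytop",P,yel,(316,248),.084),("Rtop",P,red,(317,160),.084),("bigA",P,red,(212,238),.08),("bigB",P,red,(422,210),.08)):
    e=blob(c,*col,s); print(n,np.round(e[0],1),np.round(e[1],1),pt(c,e[0],z).round(4))
for s in(0,1):
  f=sub if s else (lambda c,k:k)
  quad("pad",G,f(G,[(317,179),(441,157),(445,212),(327,232)]),.004)
  quad("case",P,f(P,[(292,269),(293,142),(342,142),(339,269)]),.034)
E
```

```text
Rc [186.5 247.1] [40.9 45.4] [ 0.6166 -0.078   0.005 ]
seed miss [ 30 125 255]
Yc [0 0] [0 0] [ 0.3055 -0.3102  0.005 ]
Bc [273.9 250.5] [40.4 42.8] [0.6102 0.0572 0.005 ]
Rc2 [409.   33.4] [58.4 67.9] [ 0.6177 -0.0772  0.005 ]
seed miss [ 30 124 255]
Yc2 [0 0] [0 0] [0.1765 0.0729 0.005 ]
Btop [316.8 180.4] [30.7 32.7] [ 0.4742 -0.2027  0.128 ]
Ytop [315.6 248.6] [44.2 51.8] [ 0.4522 -0.2789  0.084 ]
seed miss [  5 119 255]
Rtop [0 0] [0 0] [0.2318 0.0278 0.084 ]
bigA [215.7 233.9] [64.  74.6] [ 0.3482 -0.2348  0.08  ]
bigB [418.5 207.4] [64.9 74. ] [ 0.5731 -0.2634  0.08  ]
pad [[0.4949, 0.1146], [0.4478, 0.2908], [0.527, 0.3116], [0.5736, 0.1369]] [0.5108 0.2135] [np.float64(0.0818), np.float64(0.1824), np.float64(0.0818), np.float64(0.1809)] [np.float64(104.96), np.float64(104.96)]
case [[0.4111, -0.3119], [0.456, -0.1601], [0.5117, -0.1748], [0.4702, -0.3276]] [ 0.4622 -0.2436] [np.float64(0.0611), np.float64(0.1583), np.float64(0.0576), np.float64(0.1583)] [np.float64(73.54), np.float64(74.79)]
pad [[0.4949, 0.1146], [0.4461, 0.289], [0.5238, 0.3054], [0.5736, 0.1369]] [0.5096 0.2115] [np.float64(0.0818), np.float64(0.1811), np.float64(0.0794), np.float64(0.1757)] [np.float64(105.64), np.float64(106.49)]
case [[0.4121, -0.3105], [0.4551, -0.1596], [0.5106, -0.1754], [0.4674, -0.3264]] [ 0.4613 -0.243 ] [np.float64(0.0576), np.float64(0.157), np.float64(0.0577), np.float64(0.1571)] [np.float64(74.08), np.float64(74.02)]
```

```bash
cat > m.py <<'E'
from v import *; from bench import env; import pickle
def snap(n,cam="wrist"):
    c=env.capture(cam); pickle.dump(c,open(f"pics/{n}.pkl","wb")); cv2.imwrite(f"pics/{n}.png",c["img"][:,:,::-1]); return c
UP=.24
def pick(xy,z,yaw,opening=.085):
    "z: TCP height at the grasp"
    env.grip(opening); env.movep([*xy,UP],down(yaw)); env.move_linear([*xy,z+.03])
    print("touch on the way:",env.move_linear([*xy,z],speed=.06,threshold=15))
    env.grip(0); print("width",env.current_gripper_width(),"force",env.current_grasp_force())
    env.move_linear([*xy,z+.02],speed=.06); env.move_linear([*xy,UP]); print("lifted width",env.current_gripper_width(),env.current_t())
def place(xy,z,yaw,opening,n=None):
    env.movep([*xy,UP],down(yaw)); env.move_linear([*xy,z+.02])
    print("touch:",env.move_linear([*xy,z-.003],speed=.03,threshold=6),env.current_tcp_pos()[2]-z)
    env.grip(opening); p=env.current_tcp_pos(); env.move_linear([p[0],p[1],z+.03],speed=.08); env.move_linear([p[0],p[1],UP])
    print(env.current_t())
YAW=np.radians(-16)
E
python3 - <<'E'
from m import *
G,P=[pickle.load(open(f"pics/{n}.pkl","rb")) for n in("w_goal","w_pile")]
yel=((22,90,120),(40,255,255))
for c,s in((G,(223,146)),(P,(266,24))): e=blob(c,*yel,s); print("Yc",pt(c,e[0],.005))
dz=.106+.004-.019
pick((.4742,-.2027),dz,YAW,.06)
snap("w_blue")
E
```

```text
Yc [ 0.45917205 -0.02337977  0.005     ]
Yc [ 0.46034413 -0.02245687  0.005     ]
touch on the way: False
width 0.03084052769815753 force 59.317243695259094
lifted width 0.031007748840697607 7.9417
```

View pics/w_blue.png

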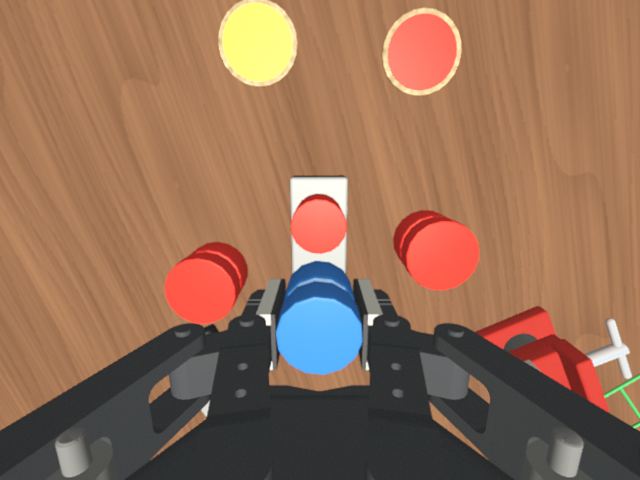

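Blue is held well: its top disc is at (318,331), centred between the pads. The red jar's top is free at (319,225). I'll check the offset in the hand, place blue, and then locate red.

Run:
```python
from m import *
W=pickle.load(open("pics/w_blue.pkl","rb"))
t=env.current_tcp_pos(); o=pt(W,(318.5,331),t[2]+.037)[:2]-t[:2]; print("in hand offset",o)
red=((0,90,120),(9,255,255)); e=blob(W,*red,(319,225)); print(e,pt(W,e[0],.084),pt(W,(319,225.5),.084))
place(np.array([.6112,.0575])-np.clip(o,-.004,.004),.106+.004-.019-.079+.001,YAW,.055)
env.movep([.45,-.26,.24],down(YAW)); P=snap("w_red")
for n,col,s in(("red",red,(318,180)),): pass
```

```text
in hand offset [0.00053308 0.00203537]
((318.4252014160156, 223.95303344726562), (56.49842071533203, 58.64501953125), 4.414126873016357) [ 0.47275959 -0.20328489  0.084     ] [ 0.47286501 -0.20481846  0.084     ]
touch: True -0.00047426234971681414
13.6583
```

View pics/w_red.png

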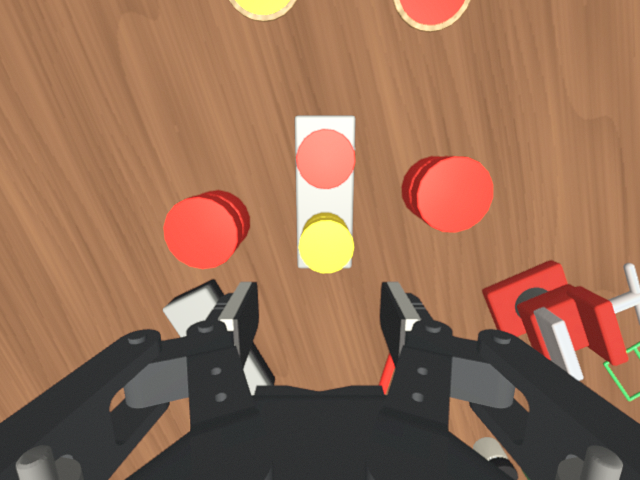

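Red top is at (326,159) and yellow top at (326,247). Both are upright on the case.

Run:
```python
from m import *
W=pickle.load(open("pics/w_red.pkl","rb"))
r=pt(W,(326,158.5),.084)[:2]; y=pt(W,(326,245.5),.084)[:2]; print(r,y,np.linalg.norm(r-y))
quad("case",W,[(297.5,266),(295.5,116.5),(354.5,116.5),(351,266)],.034)
z=.059+.006-.019
pick((r+[.473,-.204])/2,z,YAW); 
place((.6172,-.0775),z-.029+.001,YAW,.085)
y=(y+np.array([.4522,-.2789]))/2
pick(y,z,YAW)
place((.4605,-.0230),z-.029+.001,YAW,.085)
env.movep([.43,-.29,.24],down(YAW)); snap("w_case"); snap("scene1","scene")
```

```text
[ 0.47259808 -0.20551373] [ 0.45146327 -0.28132676] 0.07870384579282486
case [[0.412, -0.3095], [0.4552, -0.1601], [0.511, -0.176], [0.4688, -0.3257]] [ 0.4617 -0.2428] [np.float64(0.0591), np.float64(0.1556), np.float64(0.058), np.float64(0.1555)] [np.float64(73.87), np.float64(74.28)]
touch on the way: False
width 0.050896480413838596 force 61.87731742858887
lifted width 0.050982434176576094 19.8917
touch: True -0.0003772771385322782
25.2417
touch on the way: False
width 0.050964451003825316 force 62.0846164226532
lifted width 0.050940672284361256 30.575
touch: True -0.00047611497566680053
36.15
```

View pics/w_case.png

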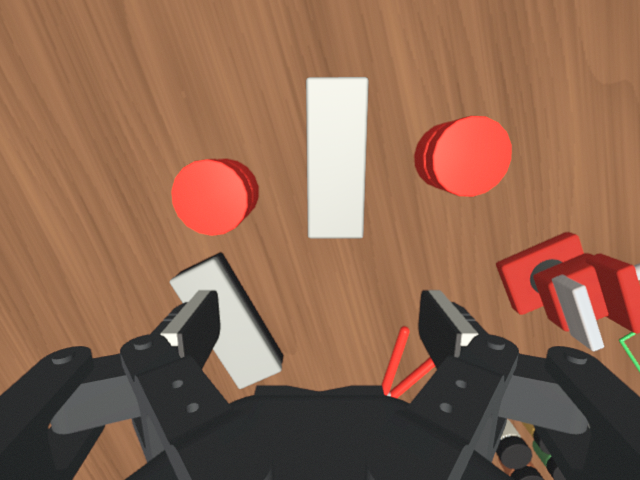

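View pics/scene1.png

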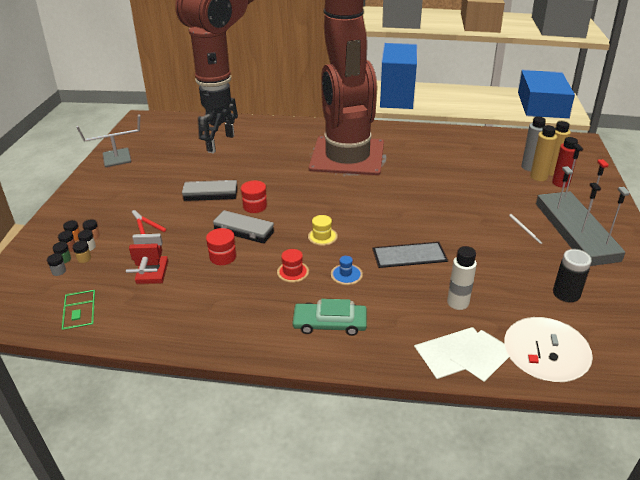

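All three jars stand on their coasters. The case is free, with corners at (308,78), (368,78), (362,237) and (309,237). I'll measure the case and pad the same way, by fitting a rectangle to the low-saturation blob, and look at the pad from close by first.

```bash
cat >> m.py <<'E'
def rect(c,seed_w,z,lo=(0,0,0),hi=(180,75,255)):
    "centre, long/short side and long-axis angle of a grey rectangle at height z round a world seed"
    T=cam(c).T; s=cv2.projectPoints(np.array([[*seed_w,z]],float),cv2.Rodrigues(T)[0],-T@np.asarray(c["position"]),c["K"],np.array([c["k1"],0,0,0,0.]))[0][0,0].astype(int)
    m=cv2.inRange(cv2.cvtColor(c["img"],cv2.COLOR_RGB2HSV),lo,hi); l=cv2.connectedComponents(cv2.morphologyEx(m,cv2.MORPH_OPEN,np.ones((3,3))))[1]
    k=max(cv2.findContours((l==l[s[1],s[0]]).astype(np.uint8),cv2.RETR_EXTERNAL,cv2.CHAIN_APPROX_NONE)[0],key=len)
    w=np.array([pt(c,p,z)[:2]*1000 for p in cv2.convexHull(k)[:,0]],np.float32)
    b=cv2.boxPoints(cv2.minAreaRect(w)); e=[b[1]-b[0],b[2]-b[1]]; e.sort(key=np.linalg.norm)
    return b.mean(0)/1000,[round(float(np.linalg.norm(x)),1) for x in e[::-1]],np.degrees(np.arctan2(e[1][1],e[1][0]))%180
E
python3 - <<'E'
from m import *
W=pickle.load(open("pics/w_case.pkl","rb"))
print("case",rect(W,(.462,-.243),.034)); quad("c",W,[(309,237),(308,78),(368,78),(362.5,237)],.034)
print("pad far",rect(pickle.load(open("pics/w_goal.pkl","rb")),(.51,.212),.004))
env.movep([.529,.143,.27],down(np.radians(15))); c=snap("w_pad"); print("pad",rect(c,(.51,.212),.004))
for n,col,s,z in(("B",((98,110,90),(125,255,255)),(.611,.0575),.049),): pass
E
```

```text
case (array([ 0.46122667, -0.24348761], dtype=float32), [159.0, 60.2], np.float32(74.14592))
c [[0.4128, -0.3111], [0.4562, -0.1603], [0.5113, -0.1761], [0.4683, -0.327]] [ 0.4621 -0.2436] [np.float64(0.0577), np.float64(0.1569), np.float64(0.0573), np.float64(0.1569)] [np.float64(73.94), np.float64(74.09)]
pad far (array([0.5107401 , 0.21246947], dtype=float32), [183.0, 83.1], np.float32(104.761475))
pad (array([0.5108052 , 0.21272968], dtype=float32), [181.8, 83.1], np.float32(104.80032))
```

View pics/w_pad.png

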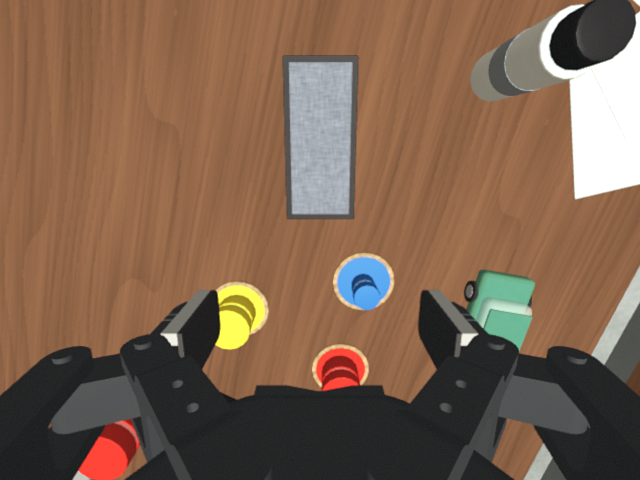

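The pad is at (.5108,.2127) at 104.8°, and its measured size matches. The jars stand in the middle of their coasters. Now the case.

Run:
```python
from m import *
pick((.4613,-.2436),.002,np.radians(74.15-90))
place((.5108,.2127),.002+.004+.001,np.radians(14.8),.085)
env.movep([.529,.143,.27],down(np.radians(15))); c=snap("w_end"); T=cv2
print("case",rect(c,(.5108,.2127),.038,hi=(180,40,255),lo=(0,0,150)))
snap("scene2","scene")
```

```text
touch on the way: False
width 0.0594900538971769 force 65.09409070014954
lifted width 0.05932573457123285 45.2833
touch: True -0.0004203202170895712
51.6083
case (array([0.5108747 , 0.21345928], dtype=float32), [156.1, 62.7], np.float32(104.762505))
```

View pics/w_end.png

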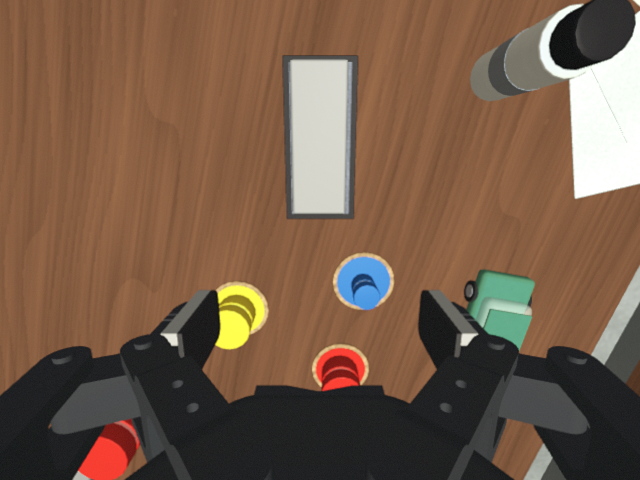

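View pics/scene2.png

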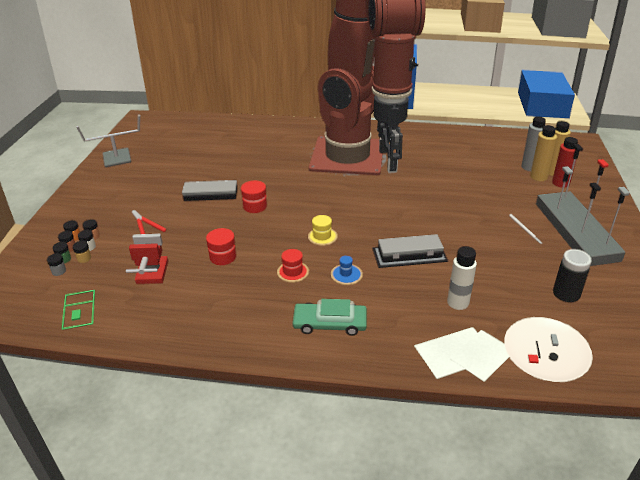

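The case lies on the pad and the jars and bystanders are in place. The grey strip is wider on the right (columns 349–354), so I'll check the sideways centring numerically.

Run:
```python
from m import *
c=pickle.load(open("pics/w_end.pkl","rb")); g=cv2.cvtColor(c["img"],cv2.COLOR_RGB2GRAY)
print(g[140,280:362].tolist()); print(g[50:70,320].tolist(),g[205:222,320].tolist())
for v in (190,200,205): print(v,rect(c,(.5108,.2127),.038,hi=(180,60,255),lo=(0,0,v)))
t=np.array([np.cos(np.radians(14.8)),np.sin(np.radians(14.8))])
print("top edges along closing line:",[(pt(c,(u,140),z)[:2]-[.5108,.2127])@t for u,z in((291,.038),(349.5,.038),(286,.004),(356,.004))])
```

```text
[100, 97, 97, 96, 78, 69, 75, 74, 71, 84, 140, 150, 170, 200, 211, 213, 212, 213, 212, 212, 213, 213, 213, 213, 212, 213, 213, 213, 213, 213, 214, 213, 213, 214, 213, 213, 214, 215, 214, 214, 215, 213, 214, 214, 214, 215, 214, 214, 214, 215, 213, 214, 214, 214, 214, 215, 215, 215, 215, 215, 214, 216, 215, 216, 208, 185, 159, 159, 166, 155, 118, 79, 77, 79, 79, 77, 100, 116, 117, 118, 116, 116]
[93, 95, 95, 97, 97, 67, 75, 77, 82, 129, 182, 208, 215, 214, 215, 215, 215, 215, 215, 215] [211, 211, 212, 212, 212, 212, 211, 195, 147, 80, 72, 75, 74, 74, 88, 100, 97]
190 (array([0.5095821 , 0.21264169], dtype=float32), [155.2, 56.4], np.float32(104.83454))
200 (array([0.5093178 , 0.21317178], dtype=float32), [154.1, 55.6], np.float32(104.72616))
205 (array([0.5094269 , 0.21319668], dtype=float32), [154.1, 55.1], np.float32(104.87341))
top edges along closing line: [np.float64(-0.031094733199297356), np.float64(0.03185973160727038), np.float64(-0.039673284514699064), np.float64(0.042488853718550185)]
```

The case is centred within about 1.5 mm and squared to about 0.1°, so I'm handing in.

```bash
python3 -c "
from bench import env
print(env.sign_off(),env.current_t())"
```

```text
the job is handed in; nothing more can be done
the job is handed in; nothing more can be done
```

The job is handed in: the three jars stand upright on the coasters of their own colours, the case lies on the pad (about 1.5 mm off centre, square to about 0.1°), the spray can and car are where they were, and the robot clock was at about 52 s of the 112 s allowed.

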